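Offer the matching hinge leaf to the jamb block

ROBOT

A 6-joint arm with a two-finger parallel gripper is mounted at the origin on a cart in front of the work surface, level with it; the furniture and walls round the work are solid. World frame = base frame: x ahead of the robot, y to its left, z up, the work surface at z = 0. Lengths are in m, angles in rad, forces in N, time in s.
With the tool pointing down it reaches from about 0.3 to 0.875 m from the base axis. Payload 6.4 kg.
Tool frame: the origin (TCP) lies between the finger pads; the fingertips stand 8 mm ahead of it and the grasp point (between the pads) lies 11 mm behind it; z points along the fingers, y is the direction in which the jaws open and shut (so a half turn about z gives the same grasp; the last joint's range is limited). The gripper opens to 85 mm and grips with 20 to 120 N. Pads are 22 mm wide; open, the fingers measure 114 mm over their backs; the gripper's body (76 mm by 85 mm) begins 54 mm behind the grasp point. The pads swing forward as they close: fully open they stand 13 mm farther back than shut.
Start: joints at [-1.549, 0.181, 1.607, -0, 1.354, -0.206], TCP at [0.13, -0.56, 0.239] pointing down, gripper open.
Joint ranges: [-2.99, 2.99], [-0.89, 2.07], [0.3, 2.58], [-1.14, 4.28], [0, 2.63], [-3.12, 3.12]. Speed limits (rad/s): [2.57, 2.57, 3.01, 3.14, 3.14, 3.14].

INTERFACE

Orientations are given as a unit quaternion [w, x, y, z].
In Python, from bench import monitor, viewer, workorder, spotter gives the robot as it stands. The module is installed in compiled form; this text tells all that it offers.
- The arm moves only by the tool move_arm, never from a script. Its argument "motion" is a list of rows, each a list of 3 entries, a list of its own where there are three numbers: the shift along the tool's x, y, z in units of 60 mm (1.0 is 60 mm), then the turn, a rotation vector about the tool's x, y, z in units of 8 degrees (1.0 is 8 degrees), then the opening in per cent of the stroke, from 0 (shut) to 100 (fully open). In form: [[[dx, dy, dz], [rx, ry, rz], grip], ...]. A call has 1 to 10 rows; each row is the pose to reach, as a shift and turn from the pose commanded when the call began, along the tool's axes at that moment; what a row does not reach only later rows make up. A row lasts 1/8 s, in which the tool goes at most 62.5 mm and 10.7 degrees, less where a joint would pass 70% of its speed; a pose out of reach is approached as far as the arm can. A call with a gripper value outside its range is refused whole. The fingers move at their own pace and stop on an object; the grip force is fixed at half the most. Time passes only in rows, so rows that repeat a pose let the fingers close. It gives the time, the measured TCP pose, the force and the opening at its end, in the units of the state.
- monitor.get_obs(): the state, without advancing time (a new reading comes with each control period).
- viewer.camera(name): name is "scene" or "top" or "wrist"; returns the picture (384x512x3 uint8, blue, green, red); there is no depth.
- viewer.calibration(name): a dict with "fovy" (degrees; the focal length in pixels is half the picture's height over the tangent of half this angle, whatever the lens; pixels are square), "cx", "cy" (the principal point, pixels), "distortion" ([k1, k2, p1, p2, k3] as OpenCV has them; the pictures are not rectified), "extrinsics" (4x4, takes a point from camera to world coordinates). Camera axes: x right, y down, z forward; pixel columns grow to the right and rows downward; lengths in m; the calibration is good to about 2 mm. A picture is of the moment at which its call begins: read the wrist's pose just before it. calibration takes no time and is no camera call; for the wrist camera it gives the pose at the moment of the call.
- workorder.hand_in(): hands the job in, once; it reports no verdict.
Trained networks look in the newest picture that a camera, given by its name, has taken for a name from the list of things; names that differ only in an ending like _2 or _b are one class to them, and where a whole thing is asked for, a point or a joint stands for the part that bears it (a point fixed in the world has none). Each returns a list of dicts, best first, with "score" (0 to 1); they miss things now and then, are a little off and sometimes report something else, mostly with a low value. They report only what shows in the picture. A call takes as long as a camera call. They do not tell look-alikes from the thing itself.
- spotter.search_frame(camera, name): "centre" ([column, row] as shares, 0 to 1, of the picture: columns of its width, rows of its height, amid what is visible of it).
- spotter.outline_of(camera, name): "region" (384x512 bool, what is visible of it) and "centre" ([column, row] as shares, 0 to 1, of the picture: columns of its width, rows of its height, amid what is visible of it).
The state is a dict: "time_s": time; "q": joint angles; "dq": joint speeds; "joint_efforts": joint torques, N m; "eef_pos": TCP position; "eef_rot": TCP orientation; "wrist_force": force on the tool from outside, world axes, zero at the start; "torque": the same for the moment, N m; "opening": opening from 0.0 (shut) to 1.0 (fully open).
Only numpy, scipy, OpenCV 4.12 (cv2) and the standard library are available. Lean on these libraries where they do the work, as an engineer would, in place of code of your own. Each camera call takes 0.05 s, during which the arm holds its last target. There are 200 camera calls.

TASK

We are about to refit a door hinge: lift the loose cover off the hinge knuckles on the jamb block and set it upright on the bare table. Then take the loose hinge leaf whose knuckle fits between the jamb's two knuckles (leave the other leaf in its stand), and bring it upright, knuckle down, into the gap so that the knuckle holes line up well enough for the 6 mm pin to go through all three. Finish while still holding the leaf there, still, hanging from the gripper without pressing on the jamb block; do not insert the pin, and leave the pin, stamp, beaker and tape where they are.

Things in the scene. Friction and masses are not known exactly. Their poses are not given: they have to be found in the camera images.
- jamb_block: Fixed aluminium block, 60 x 110 mm, flat top 60 mm up, foot 80 x 130 x 10 mm; origin under its centre on the table, z up, y along the hinge axis. Two steel knuckles stand out of its top: outer diameter 20, hole 10 mm, axis along y at x = 0, 80 mm up, at y = -35..-13 and 13..35 mm (gap 26 mm). In the gap the plate below ends 61 mm up, 19 mm under the axis.
- jamb_bore (a point): Point on the hole axis midway between the jamb block's two knuckles, 80 mm above the table; axes as the jamb block's (y along the holes, z up).
- cover: Loose grey plastic cover, open below, standing on the jamb block's flat top over the knuckles. Origin at the centre of its lower rim, z up, y its long side. Outside 46 (x) x 92 (y) x 37 mm high, walls 3 mm; on top a grip rib 14 mm thick (x), 50 mm long (y), 26 mm high, up to 63 mm above the rim. About 90 g.
- leaf_single: Matching loose steel leaf, 150 g: ONE knuckle (20 mm, hole 10, length 22 mm) amid its lower edge. Origin: centre of that hole, 25 mm above the table; y along the hole, z up, x normal to the plate. Plate 8 (x) x 70 mm (y), z = 15..100 mm. Same both ways round. Stands upright in a fixed black stand, 60 x 100 mm, whose 11 mm slot reaches up to z = 37 mm.
- leaf_double: The other loose leaf: same plate, but TWO knuckles at the ends of its lower edge (y = -35..-13, 13..35 mm), like the jamb's own, so it does not fit; stays in its stand. Origin on the hole axis midway between them; axes as for the single leaf. One leaf stands left of the jamb block, one right; which is where varies.
- hinge_pin: Bystander: the steel hinge pin, 6 mm thick, 85 mm long with a flat 18 mm tab at one end, lying on the table. Origin at its middle on the table.
- lot_stamp: Bystander: hand stamp with a wooden foot and black knob, 45 x 52 x 64 mm, origin at the centre of its underside.
- beaker: Bystander: small beaker, 57 mm wide, 69 mm high, origin at the centre of its underside.
- tape_roll: Bystander: roll of tape lying flat, 66 mm wide, 20 mm high, origin at the centre of its underside.
Things that resemble listed ones, but are neither listed nor needed, are in the scene too. Leave any turquoise look-alike of the leaf_single alone.

How it is judged:
On the way, in this order (a step that is already met when the one before it is completed fails the run):
1. the cover has been lifted off and stands upright on the table, let go (height (world z) of cover between -0.005 and 0.008 m and angle between cover's own z axis and vertical below 0.1 rad and contact force between the fingers and cover below 0.1 N and linear speed of cover below 0.03 m/s), for 0.2 s.
2. the single-knuckle leaf is lifted clear of its stand in the gripper (height (world z) of leaf_single above 0.06 m and contact force between the fingers and leaf_single above 1 N), for 0.1 s.
At the end, for the whole second after the job is handed in: Cover upright on the bare table, let go. Single-knuckle leaf held still in the gripper, upright within 0.1 rad, hole centre within 4 mm of the middle of the jamb's bore, parallel within 0.08 rad, under 3 N on the jamb. Other leaf within 20 mm, pin, stamp, beaker, tape within 30 mm of their starts (all of step 1 and distance between leaf_single and jamb_bore below 0.004 m and angle between the y axis of leaf_single and the y axis of jamb_bore, either way round below 0.08 rad and angle between leaf_single's own z axis and vertical below 0.1 rad and linear speed of leaf_single below 0.02 m/s and contact force between the fingers and leaf_single above 2 N and contact force between leaf_single and jamb_block below 3 N and distance of leaf_double from where it was at the start of the episode below 0.02 m and distance of each of hinge_pin, lot_stamp, beaker, tape_roll from where it was at the start of the episode below 0.03 m); the arm keeps its last pose, push and grip.
It fails at once if the other leaf is taken out of place (moved over 20 mm) (distance of leaf_double from where it was at the start of the episode above 0.02 m).
It fails at once if the hinge pin is moved over 30 mm (distance of hinge_pin from where it was at the start of the episode above 0.03 m).
It fails at once if the lot stamp is moved over 30 mm (distance of lot_stamp from where it was at the start of the episode above 0.03 m).
It fails at once if the beaker is moved over 30 mm (distance of beaker from where it was at the start of the episode above 0.03 m).
It fails at once if the tape roll is moved over 30 mm (distance of tape_roll from where it was at the start of the episode above 0.03 m).
It also fails if it takes over 58 s, if anything falls off the work surface, if the arm or the gripper's body presses on something with over 40 N, if the wrist force passes 120 N, or if a joint passes its speed limit or range.

## Working session

There is one attempt and no reset: what is moved stays moved. The work goes in short steps, Python scripts to look and compute and a tool call to move; the robot and the scene stay as the last step left them, time stands still between calls to the robot, and variables do not carry over. Pictures are saved under pics/ and viewed, about 8 in all and at most 12, crops included, and the job is handed in when it is done.

Besides the shell and the picture viewer there is one more tool, called after "Request:" as name([rows], argument=value, ...), one row to a line, values as JSON. move_arm: Moves the arm, as the interface text tells. Its arguments: {"type":"object","properties":{"motion":{"type":"array","items":{"type":"array"}}},"required":["motion"]}

```bash
mkdir -p pics
cat > h.py <<'E'
import numpy as np, cv2, sys
from bench import monitor, viewer, workorder, spotter
from scipy.spatial.transform import Rotation as R
def K(c):
    f=192/np.tan(np.radians(c['fovy'])/2); return np.array([[f,0,c['cx']],[0,f,c['cy']],[0,0,1.]])
def ray(cam,px,c=None):
    c=c or viewer.calibration(cam); E=np.array(c['extrinsics'])
    u=cv2.undistortPoints(np.array(px,float).reshape(-1,1,2),K(c),np.array(c['distortion'])).reshape(-1,2)
    d=np.c_[u,np.ones(len(u))]@E[:3,:3].T
    return E[:3,3],d
def atz(cam,px,z,c=None):
    o,d=ray(cam,px,c); return o+d*((z-o[2])/d[:,2])[:,None]
def proj(cam,P,c=None):
    c=c or viewer.calibration(cam); E=np.linalg.inv(np.array(c['extrinsics']))
    P=np.array(P,float).reshape(-1,3)
    return cv2.projectPoints(P,cv2.Rodrigues(E[:3,:3])[0],E[:3,3],K(c),np.array(c['distortion']))[0].reshape(-1,2)
def tool(dw):  # world displacement -> tool units of 60mm
    o=monitor.get_obs(); w=o['eef_rot']; r=R.from_quat([w[1],w[2],w[3],w[0]])
    return r.inv().apply(dw)/0.06
E
python3 - <<'E'
from h import *
np.set_printoptions(precision=4,suppress=True)
o=monitor.get_obs()
for k in ('time_s','eef_pos','eef_rot','wrist_force','opening'): print(k,o[k])
ims=[viewer.camera(n) for n in('scene','top')]
for n,i in zip(('scene','top'),ims): cv2.imwrite(f'pics/{n}.png',cv2.resize(i,(800,600)))
for n in('scene','top'):
    c=viewer.calibration(n);print(n,c['fovy'],np.array(c['extrinsics']).tolist())
    for t in('cover','leaf_single','leaf_double','jamb_block'):
        for d in spotter.search_frame(n,t)[:3]: print(t,round(d['score'],2),np.array(d['centre'])*[512,384])
E
```

```text
time_s 0.0
eef_pos [ 0.1299 -0.5596  0.2384]
eef_rot [-0.0009  0.9935  0.1137  0.0001]
wrist_force [ 0.2421  1.4502 -0.7353]
opening 1.0013340097934789
scene 48.06026718667345 [[-0.779423142268075, -0.27902834103891166, 0.5609302543044306, -0.12172839497758738], [-0.6263477617938424, 0.366652305199849, -0.6879350030253446, 0.8101447324212179], [-0.013713008160296462, -0.8875298710402426, -0.4605460687254707, 0.6338081496537131], [0.0, 0.0, 0.0, 1.0]]
cover 0.67 [257.5872 182.016 ]
leaf_single 0.95 [247.9104 265.1136]
leaf_single 0.62 [180.7872 253.9008]
leaf_double 0.54 [333.6192 170.9952]
jamb_block 0.58 [255.5904 204.9024]
top 42.205312882059026 [[0.024272995866543617, -0.9851867948051435, 0.16975806612126318, 0.35544742023911896], [-0.9993642637585487, -0.019476811313508983, 0.029861717020156168, -0.014429337012651545], [-0.026113023455675826, -0.17037497810014932, -0.9850332364155928, 1.1748972297311273], [0.0, 0.0, 0.0, 1.0]]
cover 0.86 [289.792  179.2128]
leaf_single 0.97 [156.1088 275.0976]
leaf_single 0.63 [117.8112 217.1904]
leaf_double 0.56 [383.8976 246.4896]
jamb_block 0.98 [282.2144 193.8048]
```

View pics/scene.png

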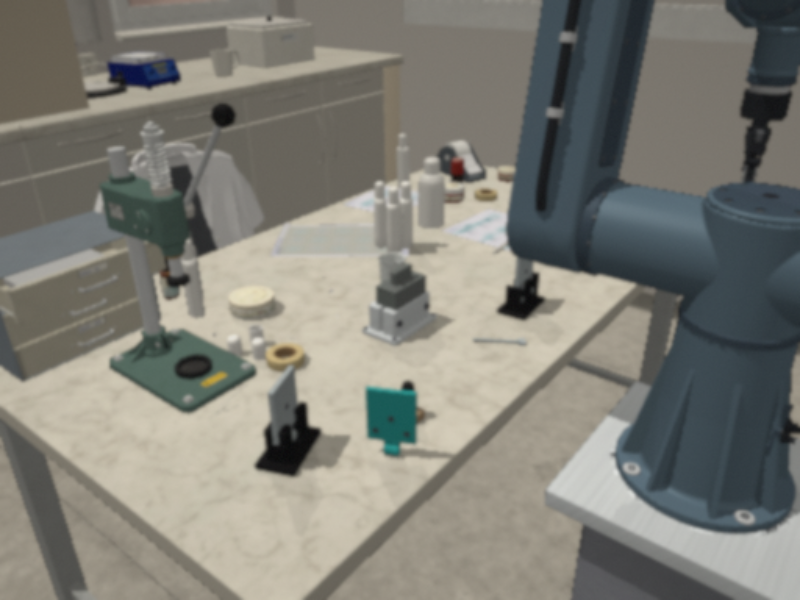

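View pics/top.png

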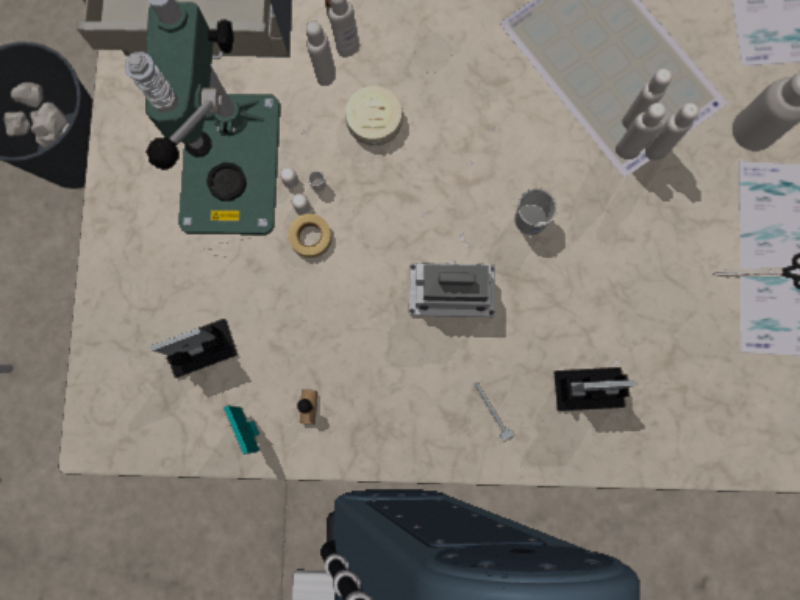

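The top view shows the jamb with its cover at about (458,280) in the 800 px picture. There are stands at (200,345) and (590,388), and the turquoise look-alike is at (243,430). The detector takes the left stand to be the single leaf, which I'll verify up close. Next I compute rough positions.

Run:
```python
from h import *
np.set_printoptions(precision=4,suppress=True)
s=1/1.5625
def p(n,pts,z): print(n,atz('top',np.array(pts)*s,z).tolist())
np.set_printoptions(precision=3)
for n,pts,z in [('rib ends',[(440,279),(476,279)],.123),('foot corners',[(409,316),(495,316),(413,264),(494,264)],.01),
 ('left plate top ends',[(153,349),(213,330)],.125),('right plate top',[(572,389),(634,384)],.125),('tape',[(310,236)],.02),('stamp',[(307,405)],.03),('beaker',[(536,212)],.03),('pin',[(477,385),(507,437)],0),('Lstand',[(200,350)],.02),('Rstand',[(592,390)],.02),('turq',[(241,430)],.06)]: print(n,atz('top',np.array(pts)*s,z).round(3).tolist())
c=viewer.calibration('wrist');E=np.array(c['extrinsics']);o=monitor.get_obs();w=o['eef_rot'];r=R.from_quat([w[1],w[2],w[3],w[0]])
print(c['fovy'],r.inv().apply(E[:3,3]-o['eef_pos']),(r.inv()*R.from_matrix(E[:3,:3])).as_matrix())
```

```text
rib ends [[0.564, -0.045, 0.123], [0.565, -0.094, 0.123]]
foot corners [[0.529, -0.002, 0.01], [0.531, -0.132, 0.01], [0.609, -0.006, 0.01], [0.611, -0.13, 0.01]]
left plate top ends [[0.459, 0.346, 0.125], [0.487, 0.265, 0.125]]
right plate top [[0.417, -0.223, 0.125], [0.426, -0.305, 0.125]]
tape [[0.648, 0.152, 0.02]]
stamp [[0.391, 0.144, 0.03]]
beaker [[0.689, -0.191, 0.03]]
pin [[0.427, -0.106, 0.0], [0.352, -0.151, 0.0]]
Lstand [[0.469, 0.31, 0.02]]
Rstand [[0.423, -0.273, 0.02]]
turq [[0.352, 0.233, 0.06]]
60.82309627196681 [ 0.082 -0.    -0.136] [[-0.    -0.95  -0.313]
 [ 1.    -0.001  0.   ]
 [-0.    -0.313  0.95 ]]
```

Request:
move_arm([
  [[8.96, -6.34, -0.3], [0, 0, -9.7], 100],
  [[8.96, -6.34, -0.3], [0, 0, -9.7], 100],
  [[8.96, -6.34, -0.3], [0, 0, -9.7], 100],
  [[8.96, -6.34, -0.3], [0, 0, -9.7], 100],
  [[8.96, -6.34, -0.3], [0, 0, -9.7], 100],
  [[8.96, -6.34, -0.3], [0, 0, -9.7], 100],
  [[8.96, -6.34, -0.3], [0, 0, -9.7], 100],
  [[8.96, -6.34, -0.3], [0, 0, -9.7], 100],
  [[8.96, -6.34, -0.3], [0, 0, -9.7], 100],
  [[8.96, -6.34, -0.3], [0, 0, -9.7], 100],
])

```text
time_s: 1.75
eef_pos: [0.5465, -0.0917, 0.2568]
eef_rot: [0.0, 0.703, 0.711, 0.0]
wrist_force: [-0.2, -1.3, -0.1]
opening: 1.002
```

Request:
move_arm([
  [[0, 0, 0], [0, 0, 0], 100],
  [[0, 0, 0], [0, 0, 0], 100],
])

```text
time_s: 2.0
eef_pos: [0.5449, -0.0933, 0.2561]
eef_rot: [-0.0, 0.703, 0.711, -0.0]
wrist_force: [-0.4, -0.9, -0.2]
opening: 1.0
```

Run:
```python
from h import *
np.set_printoptions(precision=4,suppress=True)
o=monitor.get_obs();print(o['eef_pos'],o['q'])
im=viewer.camera('wrist');cv2.imwrite('pics/w1.png',cv2.resize(im,(800,600)))
c=viewer.calibration('wrist')
for t in('cover','jamb_block'):
    for d in spotter.outline_of('wrist',t)[:2]:
        m=d['region'].astype('uint8');k=cv2.findContours(m,0,2)[0];r=cv2.minAreaRect(max(k,key=cv2.contourArea));print(t,d['score'],r)
        if t=='jamb_block': print(atz('wrist',cv2.boxPoints(r),0.005,c))
```

```text
[ 0.5449 -0.0933  0.2561] [-0.3841  0.1178  1.6439 -0.0006  1.3806 -0.3964]
cover 0.87 ((278.97918701171875, 147.1444854736328), (53.036922454833984, 102.68850708007812), 1.847610354423523)
cover 0.2 ((128.79281616210938, 184.40016174316406), (14.346102714538574, 73.40315246582031), 62.19854736328125)
jamb_block 0.87 ((277.0, 132.49998474121094), (71.99998474121094, 116.99998474121094), 0.0)
[[ 0.5306 -0.138   0.005 ]
 [ 0.5308 -0.0014  0.005 ]
 [ 0.6108 -0.0006  0.005 ]
 [ 0.62   -0.1371  0.005 ]]
jamb_block 0.36 ((278.6591796875, 146.7472381591797), (52.30931854248047, 101.83204650878906), 1.7357045412063599)
[[ 0.543  -0.1456  0.005 ]
 [ 0.5455 -0.0237  0.005 ]
 [ 0.6048 -0.0248  0.005 ]
 [ 0.6084 -0.147   0.005 ]]
```

View pics/w1.png

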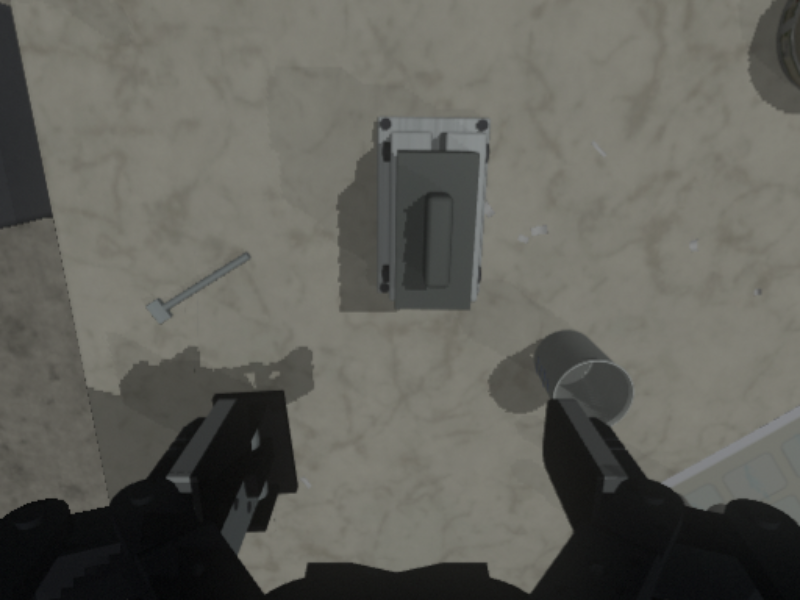

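Run:
```python
from h import *
im=cv2.imread('pics/w1.png')
cv2.imwrite('pics/w1c.png',cv2.resize(im[105:325,330:530],(700,770)[::1],interpolation=cv2.INTER_CUBIC)[:600] if 0 else cv2.resize(im[105:325,330:530],(545,600),interpolation=cv2.INTER_CUBIC))
s=1/1.5625
for n,p,z in [('top',[(398,150),(478,150),(471,308),(392,308)],.097),('rib',[(428,194),(453,194),(450,286),(426,286)],.123),('footfar',[(380,118),(489,118)],.01)]:
    a=atz('wrist',np.array(p)*s,z);print(n,a.round(4).tolist(),a.mean(0).round(4))
```

```text
top [[0.5461, -0.0226, 0.097], [0.5903, -0.0222, 0.097], [0.5915, -0.1146, 0.097], [0.5433, -0.115, 0.097]] [ 0.5678 -0.0686  0.097 ]
rib [[0.5617, -0.0435, 0.123], [0.5747, -0.0434, 0.123], [0.5752, -0.093, 0.123], [0.5621, -0.0931, 0.123]] [ 0.5684 -0.0683  0.123 ]
footfar [[0.5335, -0.0037, 0.01], [0.6102, -0.003, 0.01]] [ 0.5718 -0.0034  0.01  ]
```

View pics/w1c.png

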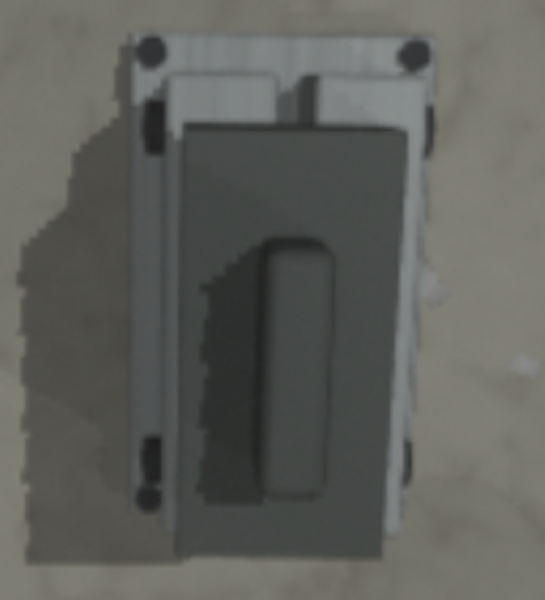

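Request:
move_arm([
  [[0.42, 0.4, 0.5], [0, 0, 0], 100],
  [[0.42, 0.4, 1.2], [0, 0, 0], 100],
  [[0.42, 0.4, 1.8], [0, 0, 0], 100],
  [[0.42, 0.4, 2.2], [0, 0, 0], 100],
  [[0.42, 0.4, 2.48], [0, 0, 0], 100],
  [[0.42, 0.4, 2.48], [0, 0, 0], 60],
  [[0.42, 0.4, 2.48], [0, 0, 0], 30],
  [[0.42, 0.4, 2.48], [0, 0, 0], 5],
  [[0.42, 0.4, 2.48], [0, 0, 0], 0],
  [[0.42, 0.4, 2.48], [0, 0, 0], 0],
])

```text
time_s: 3.4
eef_pos: [0.569, -0.0679, 0.1078]
eef_rot: [0.0, 0.703, 0.711, 0.0]
wrist_force: [-1.1, -0.3, -0.7]
opening: 0.148
```

Request:
move_arm([
  [[0, 0, 0], [0, 0, 0], 0],
  [[0, 0, 0], [0, 0, 0], 0],
  [[0, 0, 0], [0, 0, 0], 0],
])

```text
time_s: 3.78
eef_pos: [0.569, -0.0679, 0.1078]
eef_rot: [0.0, 0.703, 0.711, 0.0]
wrist_force: [-0.7, 1.1, 2.3]
opening: 0.151
```

Request:
move_arm([
  [[0, 0, -0.4], [0, 0, 0], 0],
  [[0, 0, -0.9], [0, 0, 0], 0],
  [[0, 0, -1.2], [0, 0, 0], 0],
  [[0.6, -0.2, -1.2], [0, 0, 0], 0],
  [[1.4, -0.5, -1.2], [0, 0, 0], 0],
  [[2.2, -0.8, -1.2], [0, 0, 0], 0],
  [[2.64, -0.95, -1.2], [0, 0, 0], 0],
  [[2.64, -0.95, -0.6], [0, 0, 0], 0],
  [[2.64, -0.95, 0.1], [0, 0, 0], 0],
  [[2.64, -0.95, 0.6], [0, 0, 0], 0],
])

```text
time_s: 5.03
eef_pos: [0.509, 0.09, 0.0696]
eef_rot: [-0.001, 0.703, 0.711, -0.001]
wrist_force: [-1.0, -0.3, -1.0]
opening: 0.148
```

Request:
move_arm([
  [[0, 0, 0.2], [0, 0, 0], 0],
  [[0, 0, 0.3], [0, 0, 0], 0],
  [[0, 0, 0.37], [0, 0, 0], 0],
  [[0, 0, 0.37], [0, 0, 0], 0],
])

```text
time_s: 5.52
eef_pos: [0.5107, 0.0897, 0.05]
eef_rot: [0.0, 0.703, 0.711, 0.0]
wrist_force: [-0.1, -0.5, -1.1]
opening: 0.151
```

Request:
move_arm([
  [[0, 0, 0.03], [0, 0, 0], 0],
  [[0, 0, 0.03], [0, 0, 0], 40],
  [[0, 0, 0.03], [0, 0, 0], 70],
  [[0, 0, 0.03], [0, 0, 0], 100],
  [[0, 0, 0.03], [0, 0, 0], 100],
  [[0, 0, -0.6], [0, 0, 0], 100],
  [[0, 0, -1.4], [0, 0, 0], 100],
])

```text
time_s: 6.4
eef_pos: [0.509, 0.0898, 0.1332]
eef_rot: [-0.001, 0.703, 0.711, -0.001]
wrist_force: [1.4, -0.5, -0.5]
opening: 0.999
```

Request:
move_arm([
  [[0.4, 0, -0.7], [0, 0, -0.5], 100],
  [[1.2, -0.2, -1.3], [0, 0, -1.5], 100],
  [[2, -0.5, -2], [0, 0, -2.3], 100],
  [[2.8, -0.65, -2.1], [0, 0, -2.3], 100],
  [[3.0, -0.65, -2.1], [0, 0, -2.3], 100],
  [[3.0, -0.65, -2.1], [0, 0, -2.3], 100],
  [[3.0, -0.65, -2.1], [0, 0, -2.3], 100],
])

```text
time_s: 7.28
eef_pos: [0.4691, 0.2681, 0.2585]
eef_rot: [-0.0, 0.581, 0.814, -0.001]
wrist_force: [0.3, -0.2, 0.1]
opening: 1.004
```

```bash
cat > look.py <<'E'
from h import *
import pickle
n=sys.argv[1]; o=monitor.get_obs();print(o['time_s'],o['eef_pos'],o['eef_rot'],o['q'][5])
im=viewer.camera('wrist');cv2.imwrite(f'pics/{n}.png',cv2.resize(im,(800,600),interpolation=cv2.INTER_CUBIC))
pickle.dump(viewer.calibration('wrist'),open(n+'.pkl','wb'))
E
python3 look.py w2
python3 - <<'E'
from h import *
for cam in('scene','top'):
    cv2.imwrite(f'pics/{cam}2.png',viewer.camera(cam))
for t in('leaf_single','leaf_double','cover'):
    for cam in('wrist','top'): print(t,cam,[(round(d['score'],2),np.round(np.array(d['centre'])*[512,384])) for d in spotter.search_frame(cam,t)[:3]])
E
```

```text
7.275 [0.4690719  0.26812645 0.2584695 ] [-3.21055023e-04  5.80783219e-01  8.14057774e-01 -8.30764468e-04] -0.03153815857545869
leaf_single wrist [(0.93, array([274., 127.])), (0.74, array([133., 167.])), (0.56, array([157., 228.]))]
leaf_single top [(0.81, array([156., 277.])), (0.72, array([127., 219.]))]
leaf_double wrist []
leaf_double top [(0.49, array([383., 246.]))]
cover wrist [(0.57, array([240., 291.]))]
cover top [(0.93, array([220., 206.]))]
```

View pics/w2.png

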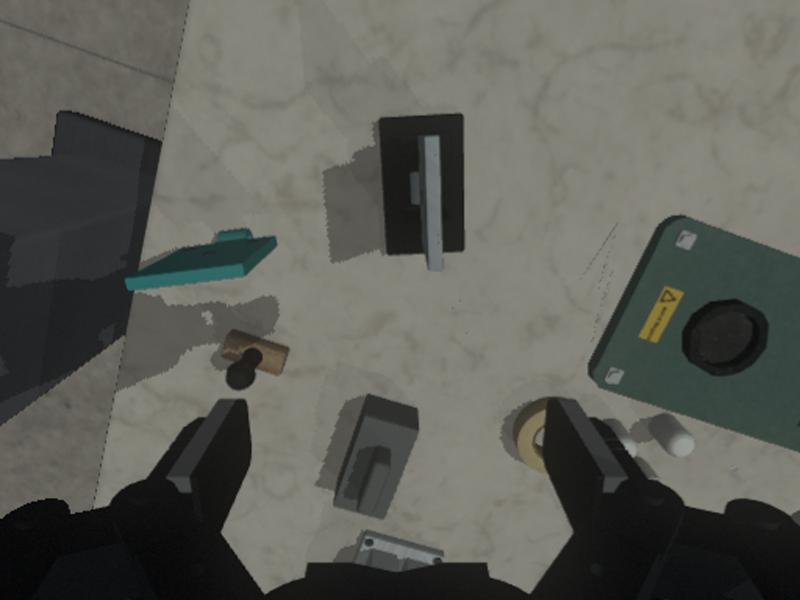

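The left stand's leaf has one knuckle, at (414,188), amid its lower edge, so it is the single leaf. The cover stands upright on the table.

Run:
```python
from h import *
import pickle
c=pickle.load(open('w2.pkl','rb'));s=1/1.5625
im=cv2.imread('pics/w2.png');cv2.imwrite('pics/w2c.png',cv2.resize(im[100:290,340:500],(505,600),interpolation=cv2.INTER_CUBIC))
for n,p,z in [('top',[(420,136),(439,136),(442,270),(428,271)],.125),('stand',[(380,118),(464,114),(464,250),(388,254)],.037)]:
    a=atz('wrist',np.array(p)*s,z,c);print(n,a.round(4).tolist(),a.mean(0).round(4), [np.linalg.norm(a[i]-a[(i+1)%4]).round(4) for i in range(4)])
```

```text
top [[0.4558, 0.3471, 0.125], [0.4648, 0.3501, 0.125], [0.4906, 0.2858, 0.125], [0.4836, 0.2828, 0.125]] [0.4737 0.3164 0.125 ] [np.float64(0.0095), np.float64(0.0693), np.float64(0.0076), np.float64(0.07)]
stand [[0.4309, 0.3499, 0.037], [0.4822, 0.3701, 0.037], [0.5153, 0.2854, 0.037], [0.4651, 0.265, 0.037]] [0.4734 0.3176 0.037 ] [np.float64(0.0552), np.float64(0.091), np.float64(0.0542), np.float64(0.0915)]
```

View pics/w2c.png

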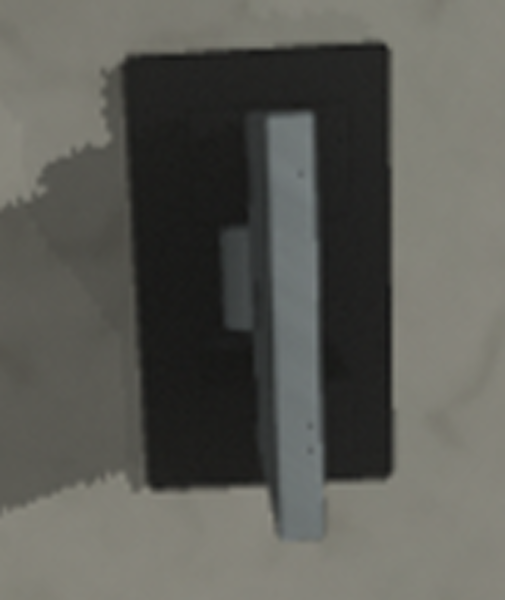

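Request:
move_arm([
  [[0.4, 0.2, 0.3], [0, 0, -0.35], 100],
  [[0.74, 0.35, 0.7], [0, 0, -0.35], 100],
  [[0.74, 0.35, 1.4], [0, 0, -0.35], 100],
  [[0.74, 0.35, 2.0], [0, 0, -0.35], 100],
  [[0.74, 0.35, 2.4], [0, 0, -0.35], 100],
  [[0.74, 0.35, 2.72], [0, 0, -0.35], 100],
  [[0.74, 0.35, 2.72], [0, 0, -0.35], 100],
  [[0.74, 0.35, 2.72], [0, 0, -0.35], 40],
  [[0.74, 0.35, 2.72], [0, 0, -0.35], 10],
  [[0.74, 0.35, 2.72], [0, 0, -0.35], 0],
])

```text
time_s: 8.98
eef_pos: [0.475, 0.3184, 0.0971]
eef_rot: [0.0, 0.56, 0.828, 0.001]
wrist_force: [-0.1, -0.1, -0.2]
opening: 0.379
```

Request:
move_arm([
  [[0, 0, 0], [0, 0, 0], 0],
  [[0, 0, 0], [0, 0, 0], 0],
  [[0, 0, 0], [0, 0, 0], 0],
  [[0, 0, 0], [0, 0, 0], 0],
])

```text
time_s: 9.48
eef_pos: [0.474, 0.318, 0.0966]
eef_rot: [-0.0, 0.56, 0.828, -0.0]
wrist_force: [-3.0, -1.8, 6.8]
opening: 0.086
```

Request:
move_arm([
  [[0, 0, -0.1], [0, 0, 0], 0],
  [[0, 0, -0.3], [0, 0, 0], 0],
  [[0, 0, -0.7], [0, 0, 0], 0],
  [[0, 0, -1.2], [0, 0, 0], 0],
  [[0, 0, -1.7], [0, 0, 0], 0],
  [[0, 0, -2.2], [0, 0, 0], 0],
  [[0, 0, -2.6], [0, 0, 0], 0],
  [[0, 0, -2.6], [0, 0, 0], 0],
])

```text
time_s: 10.48
eef_pos: [0.4758, 0.3187, 0.2551]
eef_rot: [0.002, 0.56, 0.828, 0.002]
wrist_force: [-0.4, 0.2, -2.1]
opening: 0.085
```

Run:
```python
from h import *
o=monitor.get_obs();print(o['eef_pos'],o['eef_rot'],o['wrist_force'],o['opening'])
a=viewer.camera('scene');b=viewer.camera('top')
p=proj('scene',[[.57,-.068,.07]])[0];q=proj('top',[[.57,-.068,.08]])[0];print(p,q)
# jamb, scene crop and top crop side by side
def crop(im,p,w=60,h=70): 
    x,y=p.astype(int);return cv2.resize(im[y-h:y+h,x-w:x+w],None,fx=3.3,fy=3.3,interpolation=cv2.INTER_CUBIC)
print('crop origins',p.astype(int)-[60,70],q.astype(int)-[60,70])
cv2.imwrite('pics/j.png',np.hstack([crop(a,p),crop(b,q)]))
```

```text
[0.47580069 0.31872869 0.25507334] [0.00155722 0.56026326 0.82830987 0.00232786] [-0.37735809  0.23749529 -2.08032894] 0.08477070771202376
[255.33972744 186.78041761] [291.40691672 179.89153036]
crop origins [195 116] [231 109]
```

View pics/j.png

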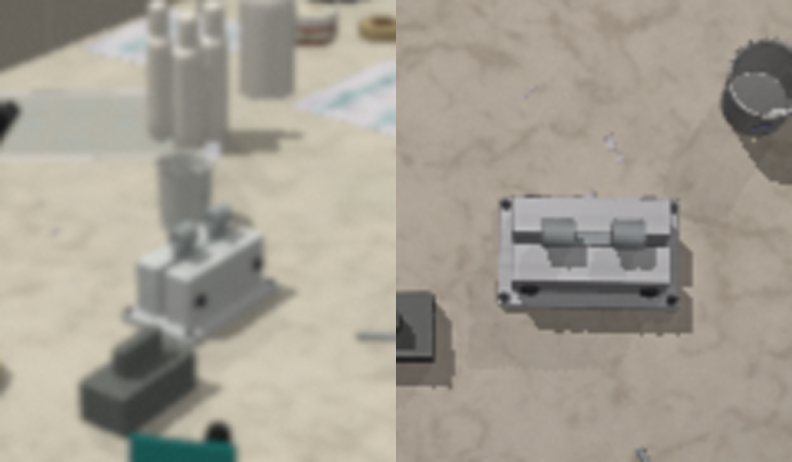

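Request:
move_arm([
  [[-0.5, -0.1, 0], [0, 0, 0.2], 0],
  [[-1.3, -0.25, 0], [0, 0, 0.5], 0],
  [[-2.2, -0.4, 0], [0, 0, 0.8], 0],
  [[-3.1, -0.6, 0], [0, 0, 1.1], 0],
  [[-4.0, -0.75, 0], [0, 0, 1.4], 0],
  [[-4.9, -0.9, 0], [0, 0, 1.7], 0],
  [[-5.8, -1.05, 0], [0, 0, 2.0], 0],
  [[-6.6, -1.2, 0], [0, 0, 2.3], 0],
  [[-7.3, -1.35, 0], [0, 0, 2.66], 0],
  [[-7.72, -1.42, 0], [0, 0, 2.66], 0],
])

```text
time_s: 11.82
eef_pos: [0.5671, -0.1452, 0.2503]
eef_rot: [-0.001, 0.704, 0.71, -0.0]
wrist_force: [1.1, -0.2, -1.4]
opening: 0.088
```

Request:
move_arm([
  [[0, 0, 0], [0, 0, 0], 0],
  [[0, 0, 0], [0, 0, 0], 0],
  [[0, 0, 0], [0, 0, 0], 0],
])

```text
time_s: 12.2
eef_pos: [0.5677, -0.142, 0.2521]
eef_rot: [-0.0, 0.703, 0.711, 0.0]
wrist_force: [0.3, -0.2, -1.8]
opening: 0.085
```

```bash
python3 look.py w3
```

```text
12.2 [ 0.56765723 -0.14199987  0.25205473] [-2.70044970e-04  7.02853997e-01  7.11334086e-01  6.66358351e-05] -0.4600361922443099
```

View pics/w3.png

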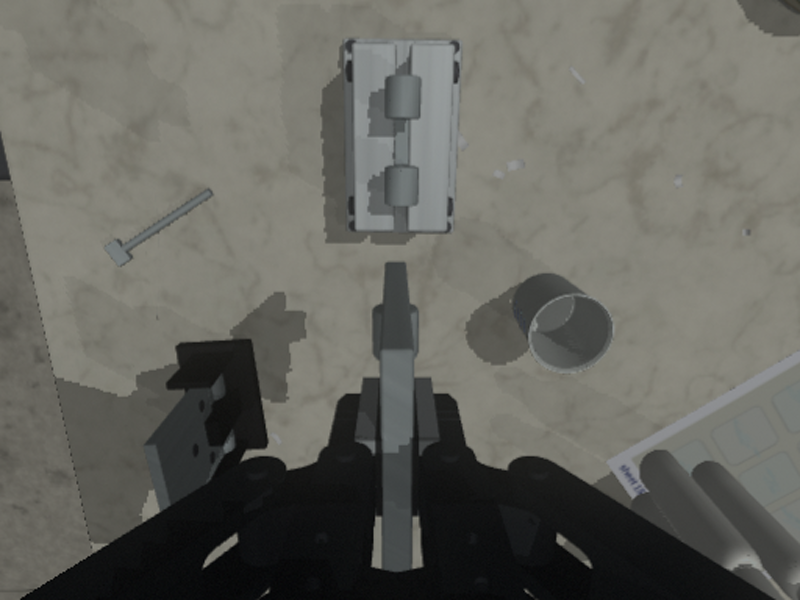

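```bash
python3 - <<'E'
from h import *
import pickle
c=pickle.load(open('w3.pkl','rb'));s=1/1.5625
for n,p,z in [('far kn y',[(403,75),(403,118.5)],.09),('near kn y',[(402,166),(402,208)],.09),('kn x (axis z)',[(386,96),(420,96),(385,187),(419,187)],.08),
 ('leaf low edge',[(385.5,263),(407,263)],.1955),('leaf top edge',[(381,349),(414,349)],.2805),('block top corners',[(353,42),(453,44)],.06),('foot',[(345,41),(460,41),(450,232)],.01)]:
    a=atz('wrist',np.array(p)*s,z,c);print(n,a.round(4).tolist(),a.mean(0).round(4))
a=atz('top',[[231+(593.5-396)/3.3,109+231/3.3]],.08);print('top gap',a)
E
python3 - <<'E'
import cv2
im=cv2.imread('pics/w3.png');cv2.imwrite('pics/w3c.png',cv2.resize(im[30:380,320:500],(309,600)) if 0 else cv2.hconcat([cv2.resize(im[30:240,335:475],(400,600),interpolation=2),cv2.resize(im[240:390,345:445],(400,600),interpolation=2)]))
E
```

```text
far kn y [[0.5713, -0.0316, 0.09], [0.5717, -0.0534, 0.09]] [ 0.5715 -0.0425  0.09  ]
near kn y [[0.5715, -0.0787, 0.09], [0.5719, -0.1022, 0.09]] [ 0.5717 -0.0904  0.09  ]
kn x (axis z) [[0.5621, -0.0415, 0.08], [0.5811, -0.0412, 0.08], [0.5618, -0.0914, 0.08], [0.5818, -0.0911, 0.08]] [ 0.5717 -0.0663  0.08  ]
leaf low edge [[0.5644, -0.1088, 0.1955], [0.5727, -0.1087, 0.1955]] [ 0.5686 -0.1088  0.1955]
leaf top edge [[0.5651, -0.1079, 0.2805], [0.5726, -0.1078, 0.2805]] [ 0.5689 -0.1079  0.2805]
block top corners [[0.5425, -0.0114, 0.06], [0.6004, -0.0118, 0.06]] [ 0.5714 -0.0116  0.06  ]
foot [[0.5333, -0.0033, 0.01], [0.6099, -0.0024, 0.01], [0.6089, -0.1305, 0.01]] [ 0.584  -0.0454  0.01  ]
top gap [[ 0.57200892 -0.06673     0.08      ]]
```

View pics/w3c.png

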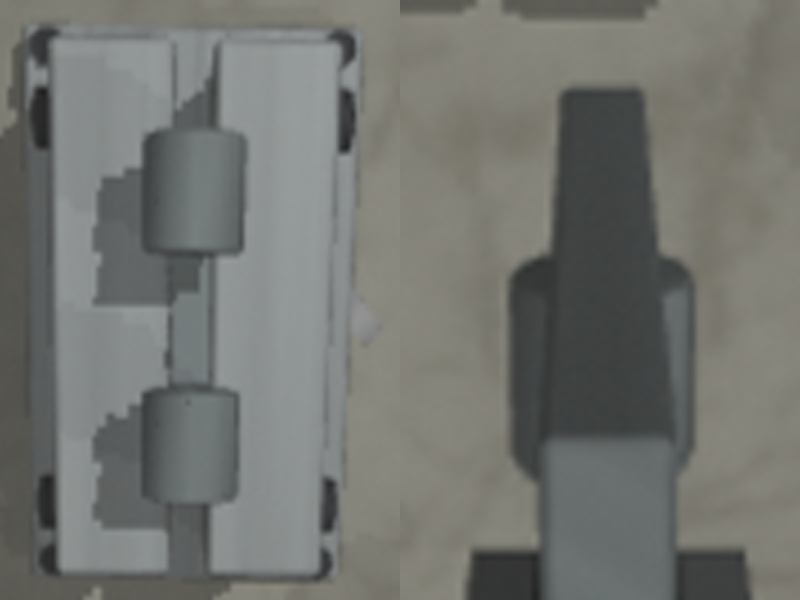

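Request:
move_arm([
  [[0.3, 0.07, 0], [0, 0, 0], 0],
  [[0.8, 0.07, 0], [0, 0, 0], 0],
  [[1.1, 0.07, 0], [0, 0, 0], 0],
  [[1.286, 0.067, 0.1], [0, 0, 0], 0],
  [[1.286, 0.067, 0.5], [0, 0, 0], 0],
  [[1.286, 0.067, 0.8], [0, 0, 0], 0],
  [[1.286, 0.067, 1.0], [0, 0, 0], 0],
  [[1.286, 0.067, 1.09], [0, 0, 0], 0],
  [[1.286, 0.067, 1.09], [0, 0, 0], 0],
  [[1.286, 0.067, 1.09], [0, 0, 0], 0],
])

```text
time_s: 13.5
eef_pos: [0.5715, -0.0666, 0.1875]
eef_rot: [0.001, 0.704, 0.711, 0.0]
wrist_force: [-0.1, -0.2, -2.2]
opening: 0.086
```

```bash
cat > chk.py <<'E'
from h import *
import pickle
n=sys.argv[1];o=monitor.get_obs();print(o['time_s'],o['eef_pos'],o['eef_rot'],o['wrist_force'])
a=viewer.camera('scene');w=viewer.camera('wrist');c=viewer.calibration('wrist');pickle.dump(c,open(n+'.pkl','wb'))
p=proj('scene',[[.5718,-.0665,.11]])[0].astype(int)
A=a[p[1]-45:p[1]+45,p[0]-30:p[0]+30]
q=proj('wrist',[[.5718,-.04,.11]],c)[0].astype(int)
B=w[max(0,q[1]-75):max(0,q[1]-75)+150,q[0]-50:q[0]+50];print('scene org',p-[30,45],'wrist org',q[0]-50,max(0,q[1]-75),B.shape)
cv2.imwrite(f'pics/{n}.png',cv2.hconcat([cv2.resize(A,(400,600),interpolation=2),cv2.resize(B,(400,600),interpolation=2)]))
E
python3 chk.py k1
```

```text
13.5 [ 0.57151231 -0.06655914  0.18754236] [6.06345096e-04 7.03643887e-01 7.10552477e-01 3.01712638e-04] [-0.10672241 -0.23309911 -2.23126099]
scene org [224 129] wrist org 202 95 (150, 100, 3)
```

View pics/k1.png

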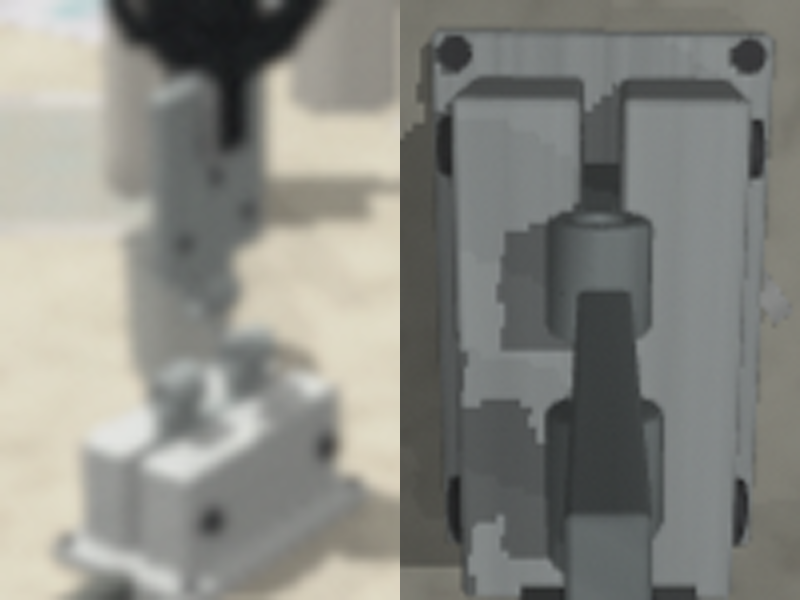

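Run:
```python
from h import *
import pickle
c=pickle.load(open('k1.pkl','rb'))
def g(n,p,z):
    p=np.array(p,float);p=np.c_[202+(p[:,0]-400)/4,95+p[:,1]/4];a=atz('wrist',p,z,c);print(n,a.round(4).tolist(),a.mean(0).round(4))
g('leaf low edge',[(578,291),(632,291)],.1309)
g('leaf top edge',[(566,514),(652,514)],.2159)
g('kn outer edge top (y=35)',[(600,222)],.09)
g('kn inner edge top (y=13)',[(565,332),(645,332)],.087)
g('kn sides',[(547,270),(652,270)],.08)
g('leaf knuckle sides',[(548,470),(662,470)],.116)
g('leaf knuckle +y end',[(560,403),(650,403)],.122)
```

```text
leaf low edge [[0.5682, -0.0328, 0.1309], [0.5763, -0.0328, 0.1309]] [ 0.5722 -0.0328  0.1309]
leaf top edge [[0.5687, -0.0323, 0.2159], [0.5764, -0.0322, 0.2159]] [ 0.5726 -0.0322  0.2159]
kn outer edge top (y=35) [[0.5713, -0.0301, 0.09]] [ 0.5713 -0.0301  0.09  ]
kn inner edge top (y=13) [[0.5649, -0.0516, 0.087], [0.5799, -0.0514, 0.087]] [ 0.5724 -0.0515  0.087 ]
kn sides [[0.5613, -0.0413, 0.08], [0.5813, -0.0412, 0.08]] [ 0.5713 -0.0413  0.08  ]
leaf knuckle sides [[0.5629, -0.0678, 0.116], [0.5823, -0.0676, 0.116]] [ 0.5726 -0.0677  0.116 ]
leaf knuckle +y end [[0.5651, -0.0537, 0.122], [0.5797, -0.0536, 0.122]] [ 0.5724 -0.0536  0.122 ]
```

Run:
```python
from h import *
c=viewer.calibration('scene')
for i in range(4):
    viewer.camera('wrist');o=monitor.get_obs();E=np.array(viewer.calibration('wrist')['extrinsics']);print(o['eef_pos'].round(4),E[:3,3].round(4),o['wrist_force'].round(1))
# grid of scene expectation for leaf & jamb features
g=lambda n,P:print(n,((proj('scene',P)-[224,129])*400/60).round(0).tolist())
g('jamb kn +y end centre/-y..',[[.5718,-.0315,.08],[.5718,-.0535,.08],[.5718,-.0795,.08],[.5718,-.1015,.08]])
g('leaf top +y edge x-,x+; low +y',[[.568,-.0315,.2159],[.576,-.0315,.2159],[.568,-.0315,.1309],[.5718,-.0665+.011,.1159]])
```

```text
[ 0.5714 -0.0664  0.1874] [0.5717 0.0146 0.3229] [ 0.4 -0.1 -1.8]
[ 0.5713 -0.0664  0.1873] [0.5716 0.0146 0.3228] [ 0.  -0.5 -2.4]
[ 0.5712 -0.0663  0.1872] [0.5716 0.0146 0.3227] [-0.4  0.  -1.5]
[ 0.5711 -0.0663  0.1871] [0.5715 0.0147 0.3226] [-1.1  0.  -1.5]
jamb kn +y end centre/-y.. [[153.0, 394.0], [185.0, 375.0], [222.0, 354.0], [252.0, 337.0]]
leaf top +y edge x-,x+; low +y [[155.0, 96.0], [139.0, 92.0], [158.0, 288.0], [187.0, 298.0]]
```

Request:
move_arm([
  [[0.028, -0.013, 0.1], [0, 0, 0], 0],
  [[0.028, -0.013, 0.2], [0, 0, 0], 0],
  [[0.028, -0.013, 0.2], [0, 0, 0], 0],
  [[0.028, -0.013, 0.2], [0, 0, 0], 0],
  [[0.028, -0.013, 0.2], [0, 0, 0], 0],
])

```text
time_s: 14.42
eef_pos: [0.5704, -0.0647, 0.175]
eef_rot: [0.0, 0.704, 0.711, 0.0]
wrist_force: [0.4, 0.2, -1.6]
opening: 0.087
```

```bash
python3 chk.py k2
python3 - <<'E'
import cv2
im=cv2.imread('pics/k2.png')[:,400:]
cv2.imwrite('pics/k2b.png',im)
E
```

```text
14.425 [ 0.5703535  -0.06465888  0.17495556] [1.35818777e-04 7.03584469e-01 7.10611616e-01 8.89508687e-05] [ 0.44628318  0.20769316 -1.63924619]
scene org [224 129] wrist org 204 103 (150, 100, 3)
```

View pics/k2.png

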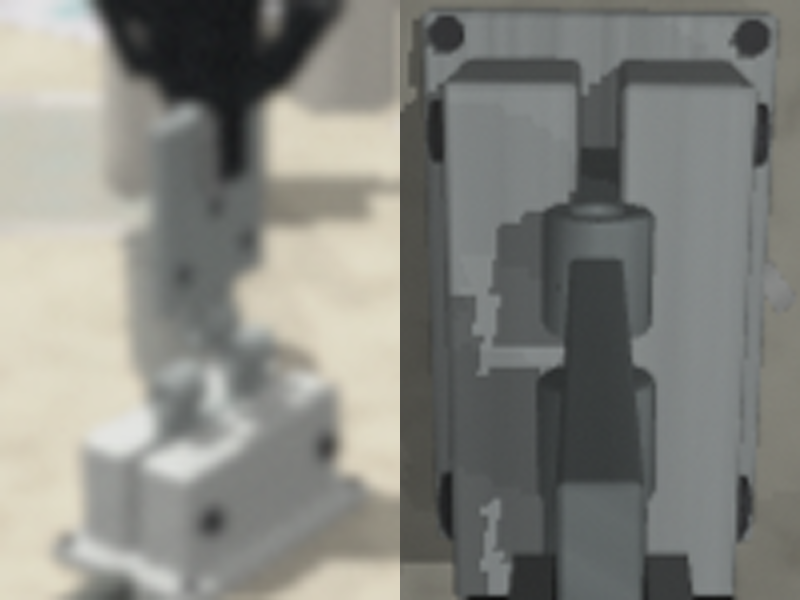

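Run:
```python
from h import *
import pickle
c=pickle.load(open('k2.pkl','rb'))
def g(n,p,z):
    p=np.array(p,float);p=np.c_[204+(p[:,0]-400)/4,103+p[:,1]/4];a=atz('wrist',p,z,c);print(n,a.round(4).tolist(),a.mean(0).round(4))
g('leaf low edge',[(568,260),(624,260)],.1184)
g('leaf top edge',[(558,484),(645,484)],.2034)
g('kn outer edge top (y=35)',[(599,213)],.09)
g('kn inner edge side (y=13)',[(550,332),(648,332)],.086)
g('kn sides',[(543,265),(655,265)],.08)
g('leaf knuckle sides',[(538,440),(655,440)],.1034)
g('leaf knuckle +y end',[(548,372),(648,372)],.110)
g('leaf knuckle -y end (11)',[(650,492)],.110)
```

```text
leaf low edge [[0.5667, -0.0312, 0.1184], [0.5752, -0.0311, 0.1184]] [ 0.5709 -0.0311  0.1184]
leaf top edge [[0.5676, -0.0306, 0.2034], [0.5754, -0.0306, 0.2034]] [ 0.5715 -0.0306  0.2034]
kn outer edge top (y=35) [[0.5714, -0.0299, 0.09]] [ 0.5714 -0.0299  0.09  ]
kn inner edge side (y=13) [[0.5628, -0.0525, 0.086], [0.5804, -0.0523, 0.086]] [ 0.5716 -0.0524  0.086 ]
kn sides [[0.5614, -0.0416, 0.08], [0.5817, -0.0414, 0.08]] [ 0.5715 -0.0415  0.08  ]
leaf knuckle sides [[0.5614, -0.0663, 0.1034], [0.5813, -0.0662, 0.1034]] [ 0.5713 -0.0663  0.1034]
leaf knuckle +y end [[0.5633, -0.0519, 0.11], [0.5795, -0.0517, 0.11]] [ 0.5714 -0.0518  0.11  ]
leaf knuckle -y end (11) [[0.5803, -0.0729, 0.11]] [ 0.5803 -0.0729  0.11  ]
```

Request:
move_arm([
  [[0.008, 0.003, 0.05], [0, 0, 0], 0],
  [[0.008, 0.003, 0.12], [0, 0, 0], 0],
  [[0.008, 0.003, 0.18], [0, 0, 0], 0],
  [[0.008, 0.003, 0.25], [0, 0, 0], 0],
  [[0.008, 0.003, 0.25], [0, 0, 0], 0],
  [[0.008, 0.003, 0.25], [0, 0, 0], 0],
])

```text
time_s: 15.28
eef_pos: [0.5704, -0.0642, 0.1598]
eef_rot: [0.0, 0.704, 0.711, 0.0]
wrist_force: [-0.6, -0.4, -2.0]
opening: 0.087
```

Request:
move_arm([
  [[0, 0, 0.07], [0, 0, 0], 0],
  [[0, 0, 0.13], [0, 0, 0], 0],
  [[0, 0, 0.13], [0, 0, 0], 0],
  [[0, 0, 0.13], [0, 0, 0], 0],
  [[0, 0, 0.13], [0, 0, 0], 0],
  [[0, 0, 0.13], [0, 0, 0], 0],
])

```text
time_s: 16.02
eef_pos: [0.5704, -0.0642, 0.1521]
eef_rot: [0.0, 0.704, 0.711, 0.0]
wrist_force: [0.4, 0.4, -2.0]
opening: 0.083
```

```bash
python3 chk.py k3
python3 - <<'E'
from h import *
for i in range(5):
    im=viewer.camera('scene');o=monitor.get_obs();print(o['eef_pos'].round(4),o['wrist_force'].round(1),o['torque'].round(2))
E
```

```text
16.025 [ 0.57044832 -0.06415299  0.15207523] [8.62937462e-05 7.03577897e-01 7.10618134e-01 4.07074292e-05] [ 0.35107576  0.38364908 -1.97209405]
scene org [224 129] wrist org 204 115 (150, 100, 3)
[ 0.5704 -0.0641  0.152 ] [-0.2 -0.3 -3. ] [-0.01  0.07 -0.05]
[ 0.5704 -0.0641  0.152 ] [ 1.1 -0.4 -1.5] [ 0.01 -0.04 -0.03]
[ 0.5704 -0.0641  0.152 ] [ 0.3  0.7 -2.1] [-0.01 -0.01  0.02]
[ 0.5704 -0.0641  0.152 ] [ 0.3 -0.8 -2.4] [-0.1   0.01 -0.01]
[ 0.5704 -0.0641  0.152 ] [ 0.1  0.1 -1.7] [-0.05  0.01 -0.03]
```

View pics/k3.png

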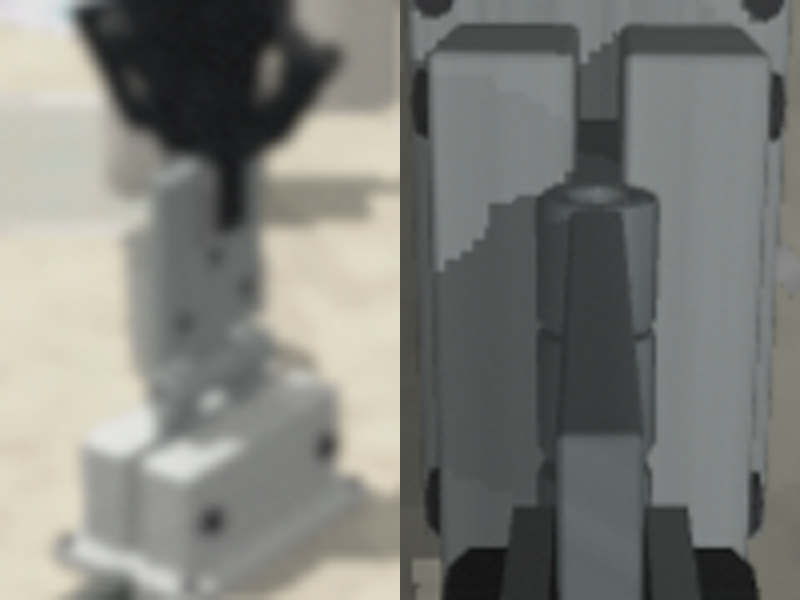

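```bash
python3 -c "
from h import *
print(workorder.hand_in()); print(monitor.get_obs()['time_s'])"
```

```text
the job is handed in; nothing more can be done
None
the job is handed in; nothing more can be done
```

The single-knuckle leaf is hanging in the gripper between the jamb's two knuckles, and I handed the job in at about 16.4 s of the 58 s. No verdict was reported.

- **Cover:** I lifted it off the jamb by its rib and set it on bare table at about (0.51, 0.09). It was upright and let go in a close wrist picture taken afterwards.
- **Leaf:** The left-hand leaf is the single one, with one knuckle amid its lower edge. I took it from its stand and lowered it, knuckle down, into the gap. The other leaf, the turquoise look-alike, the pin, stamp, beaker and tape were not touched, but I did not re-measure their positions at the end.
- **Last checks:**
  - **Fit:** The wrist picture shows the three knuckles in line, with a small gap at both ends of the leaf's knuckle.
  - **Height and yaw:** The hole centre should be at about 80.4 mm, against a target of 80 mm, give or take 1 mm. The gripper was about 0.6° off the jamb's y axis.
  - **Force:** The wrist force stayed at about -2 N, as when the leaf hung free, so it is not pressing on the jamb. The arm was still.
- **Disagreement:** Before lowering, the estimates of the hinge-axis offset differed by 1–2 mm between pictures. I used a value between them, and the leaf went in without any sign of contact.

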